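Line up the padlocks by size on the display strip and lock the row with the stop pin

ROBOT

A 6-joint arm with a two-finger parallel gripper is mounted at the origin on the work surface. World frame = base frame: x ahead of the robot, y to its left, z up, the work surface at z = 0. Lengths are in mm, angles in rad, forces in N, time in s.
With the tool pointing down it reaches from about 425 to 925 mm from the base axis. Payload 12.5 kg.
Tool frame: the origin (TCP) lies at the very end of the fingers, on their centre line; the grasp point (between the pads) lies 19 mm behind it; z points along the fingers, y is the line along which they close (so a half turn about z gives the same grasp; the last joint's range is limited). The gripper opens to 85 mm and grips with 20 to 120 N. Pads are 22 mm wide; open, the fingers measure 114 mm over their backs; the gripper's body (76 mm by 85 mm) begins 54 mm behind the grasp point. The pads swing forward as they close: fully open they stand 13 mm farther back than shut.
Start: joints at [1.126, 0.491, 1.559, -0, 1.092, -0.106], TCP at [207.705, 589.494, 231.327] pointing down, gripper open.
Joint ranges: [-3.1, 3.1], [-0.84, 2.19], [0.05, 2.79], [-1.13, 4.28], [0.06, 2.93], [-2.69, 2.69]. Speed limits (rad/s): [2.22, 2.22, 2.79, 3.14, 3.14, 3.14].

INTERFACE

Orientations are given as a rotation vector (axis times angle).
In Python, from rig import sense, grab_frame, job_done gives the robot as it stands. The module is installed in compiled form; this text tells all that it offers.
- The arm moves only by the shell command python3 -m pendant 'ROWS' [FORCE]. ROWS is JSON, a list of rows, each a list of 7 numbers: the gripper's target within -1 to 1 (fully open at 1, half-way at 0, shut at -1), then the shift along the tool's x, y, z each as a share of 0.2 m, from -1 to 1, then the turn, a rotation vector about the tool's x, y, z each as a share of 120 degrees, from -1 to 1. In form: [[jaw, x, y, z, rx, ry, rz], ...]. A call has 1 to 20 rows; each row is the pose to reach, as a shift and turn from the pose commanded when the call began, along the tool's axes at that moment; what a row does not reach only later rows make up. A row lasts 1/12 s, in which the tool goes at most 41.7 mm and 7.16 degrees, less where a joint would pass 70% of its speed; a pose out of reach is approached as far as the arm can. A call with a number of a shift or a turn outside -1 to 1 is refused whole. A call with a gripper value outside its range is refused whole. The fingers move at their own pace and stop on an object; FORCE is the grip in N (left out, the last holds). Time passes only in rows, so rows that repeat a pose let the fingers close. It gives the time, the measured TCP pose, the force, the opening and the grip force at its end, in the units of the state.
- sense(): the state, without advancing time (a new reading comes with each control period).
- grab_frame(name): name is "side" or "top"; returns a dict with "image" (480x640x3 uint8, red, green, blue), "depth" (480x640 float32, mm along the optical axis (not along the pixel's ray), 0 where there is no reading), "K" (3x3 intrinsics, pixels), "T" (4x4, takes a point from camera to world coordinates). Camera axes: x right, y up, looking along -z (the intrinsics and any distortion apply to the point x, -y, -z); pixel columns grow to the right and rows downward; lengths in mm; the calibration is good to about 2 mm. A picture is of the moment at which its call begins.
- job_done(): hands the job in; it is judged then, once.
The state is a dict: "time": time; "q": joint angles; "qd": joint speeds; "effort": joint torques, N m; "eef_pos": TCP position; "orientation": TCP orientation; "contact_force": force on the tool from outside, world axes, zero at the start; "wrist_torque": the same for the moment, N m; "opening": opening from 0.0 (shut) to 1.0 (fully open); "finger_force": force on a finger pad.
Only numpy, scipy, OpenCV 4.12 (cv2) and the standard library are available. Lean on these libraries where they do the work, as an engineer would, in place of code of your own. Each camera call takes 0.05 s, during which the arm holds its last target. There are 200 camera calls.

TASK

Line up the four brass padlocks by size on the rubber pads of the aluminium display strip, one to a pad, the smallest next to the block with the hole and the largest farthest from it, each standing upright in the middle of its pad with its flat faces parallel to the strip. Only when all four stand in order and are let go, push the steel stop pin fully home in the hole of that block, until its flange rests on the block, and let go.

Things in the scene. Friction and masses are not known exactly. Their poses are not given: they have to be found in the camera images.
- lock_30: Brass padlock, 30 mm wide, standing on its flat foot with its steel shackle upward: body 30 wide x 15 thick x 28 mm high, 45 mm high over the shackle. Origin: centre of its underside; z up, its own x axis runs through its thickness, y along its width. Front and back are alike. Starts standing on the bench.
- lock_40: Brass padlock, 40 mm wide, standing on its flat foot with its steel shackle upward: body 40 wide x 18 thick x 34 mm high, 56 mm high over the shackle. Origin: centre of its underside; z up, its own x axis runs through its thickness, y along its width. Front and back are alike. Starts standing on the bench.
- lock_50: Brass padlock, 50 mm wide, standing on its flat foot with its steel shackle upward: body 50 wide x 21 thick x 42 mm high, 68 mm high over the shackle. Origin: centre of its underside; z up, its own x axis runs through its thickness, y along its width. Front and back are alike. Starts standing on the bench.
- lock_60: Brass padlock, 60 mm wide, standing on its flat foot with its steel shackle upward: body 60 wide x 24 thick x 50 mm high, 80 mm high over the shackle. Origin: centre of its underside; z up, its own x axis runs through its thickness, y along its width. Front and back are alike. Starts standing on the bench.
- pad_a: Black rubber pad, 40 x 58 x 3 mm, one of four alike in a row (68 mm apart, centre to centre) on the fixed aluminium display strip (62 wide x 370 x 8 mm thick, lying flat on the bench): the outer pad at the strip's -y end, -y being the robot's right and +y its left (the strip lies at most 0.2 rad askew). Origin: centre of the pad's underside, so its top, where a lock stands, is 3 mm higher (11 mm above the bench); x across the strip, y along the strip. Fixed.
- pad_b: Black rubber pad, 40 x 58 x 3 mm, one of four alike in a row (68 mm apart, centre to centre) on the fixed aluminium display strip (62 wide x 370 x 8 mm thick, lying flat on the bench): second pad from the strip's -y end, -y being the robot's right and +y its left (the strip lies at most 0.2 rad askew). Origin: centre of the pad's underside, so its top, where a lock stands, is 3 mm higher (11 mm above the bench); x across the strip, y along the strip. Fixed.
- pad_c: Black rubber pad, 40 x 58 x 3 mm, one of four alike in a row (68 mm apart, centre to centre) on the fixed aluminium display strip (62 wide x 370 x 8 mm thick, lying flat on the bench): third pad from the strip's -y end, -y being the robot's right and +y its left (the strip lies at most 0.2 rad askew). Origin: centre of the pad's underside, so its top, where a lock stands, is 3 mm higher (11 mm above the bench); x across the strip, y along the strip. Fixed.
- pad_d: Black rubber pad, 40 x 58 x 3 mm, one of four alike in a row (68 mm apart, centre to centre) on the fixed aluminium display strip (62 wide x 370 x 8 mm thick, lying flat on the bench): the outer pad at the strip's +y end, -y being the robot's right and +y its left (the strip lies at most 0.2 rad askew). Origin: centre of the pad's underside, so its top, where a lock stands, is 3 mm higher (11 mm above the bench); x across the strip, y along the strip. Fixed.
- stop_block: Steel block 40 (across the strip) x 36 x 38 mm high, fixed on one end of the display strip, 62 mm beyond the centre of the outer pad; which end changes from start to start (the other end has a plain 14 mm high steel block without a hole). In its top is a blind vertical hole, 21.5 mm across and 35 mm deep, with a 2 mm chamfer at the mouth. Origin: centre of its underside, on the hole's axis; the hole's mouth is 38 mm above the origin (46 mm above the bench).
- stop_pin: Steel stop pin, 66 mm high, standing on its foot on the bench: shank 20 mm in diameter and 32 mm long with a chamfered foot, then a flange 30 mm across and 4 mm thick, then a round grip 26 mm across and 30 mm high (36 to 66 mm above the foot). Origin: centre of the foot; z up along the pin. Fully home, its flange rests on the top of the stop block, with the foot 6 mm above the block's origin.
Things that resemble listed ones, but are neither listed nor needed, are in the scene too. What is shaped like the stop_pin but blue or red is not meant.

How it is judged (in metres and radians):
On the way, in this order (a step that is already met when the one before it is completed fails the run):
1. the four padlocks stand in order of size on the pads, smallest next to the block with the hole, released, while the stop pin is not yet in its hole (((horizontal distance between stop_block and pad_a below 0.09 m and horizontal distance between lock_30 and pad_a below 0.012 m and angle between each of lock_30, lock_40, lock_50, lock_60's own z axis and vertical below 0.1 rad and angle between the x axis of lock_30 and the x axis of pad_a, either way round below 0.26 rad and z of lock_30 in the frame of pad_a between 0 and 0.007 m and horizontal distance between lock_40 and pad_b below 0.012 m and angle between the x axis of lock_40 and the x axis of pad_b, either way round below 0.26 rad and z of lock_40 in the frame of pad_b between 0 and 0.007 m and horizontal distance between lock_50 and pad_c below 0.012 m and angle between the x axis of lock_50 and the x axis of pad_c, either way round below 0.26 rad and z of lock_50 in the frame of pad_c between 0 and 0.007 m and horizontal distance between lock_60 and pad_d below 0.012 m and angle between the x axis of lock_60 and the x axis of pad_d, either way round below 0.26 rad and z of lock_60 in the frame of pad_d between 0 and 0.007 m) or (horizontal distance between stop_block and pad_d below 0.09 m and horizontal distance between lock_30 and pad_d below 0.012 m and angle between each of lock_30, lock_40, lock_50, lock_60's own z axis and vertical below 0.1 rad and angle between the x axis of lock_30 and the x axis of pad_d, either way round below 0.26 rad and z of lock_30 in the frame of pad_d between 0 and 0.007 m and horizontal distance between lock_40 and pad_c below 0.012 m and angle between the x axis of lock_40 and the x axis of pad_c, either way round below 0.26 rad and z of lock_40 in the frame of pad_c between 0 and 0.007 m and horizontal distance between lock_50 and pad_b below 0.012 m and angle between the x axis of lock_50 and the x axis of pad_b, either way round below 0.26 rad and z of lock_50 in the frame of pad_b between 0 and 0.007 m and horizontal distance between lock_60 and pad_a below 0.012 m and angle between the x axis of lock_60 and the x axis of pad_a, either way round below 0.26 rad and z of lock_60 in the frame of pad_a between 0 and 0.007 m)) and linear speed of each of lock_30, lock_40, lock_50, lock_60 below 0.02 m/s and contact force between the fingers and lock_30 below 0.1 N and contact force between the fingers and lock_40 below 0.1 N and contact force between the fingers and lock_50 below 0.1 N and contact force between the fingers and lock_60 below 0.1 N and not (horizontal distance between stop_pin and stop_block below 0.01 m and z of stop_pin in the frame of stop_block below 0.034 m)), for 0.2 s.
2. the stop pin is fully home in the hole and released (horizontal distance between stop_pin and stop_block below 0.004 m and z of stop_pin in the frame of stop_block below 0.009 m and angle between stop_pin's own z axis and vertical below 0.1 rad and linear speed of stop_pin below 0.02 m/s and contact force between the fingers and stop_pin below 0.1 N), for 0.2 s.
At the end, for the whole second after the job is handed in: Locks in order of size from the holed block (smallest next to it), each within 12 mm of its pad's centre, upright within 0.1 rad, faces parallel to the strip within 15 degrees (either face). Pin in the hole, flange within 3 mm of resting on the block. All released and at rest (all of step 2 and ((horizontal distance between stop_block and pad_a below 0.09 m and horizontal distance between lock_30 and pad_a below 0.012 m and angle between each of lock_30, lock_40, lock_50, lock_60's own z axis and vertical below 0.1 rad and angle between the x axis of lock_30 and the x axis of pad_a, either way round below 0.26 rad and z of lock_30 in the frame of pad_a between 0 and 0.007 m and horizontal distance between lock_40 and pad_b below 0.012 m and angle between the x axis of lock_40 and the x axis of pad_b, either way round below 0.26 rad and z of lock_40 in the frame of pad_b between 0 and 0.007 m and horizontal distance between lock_50 and pad_c below 0.012 m and angle between the x axis of lock_50 and the x axis of pad_c, either way round below 0.26 rad and z of lock_50 in the frame of pad_c between 0 and 0.007 m and horizontal distance between lock_60 and pad_d below 0.012 m and angle between the x axis of lock_60 and the x axis of pad_d, either way round below 0.26 rad and z of lock_60 in the frame of pad_d between 0 and 0.007 m) or (horizontal distance between stop_block and pad_d below 0.09 m and horizontal distance between lock_30 and pad_d below 0.012 m and angle between each of lock_30, lock_40, lock_50, lock_60's own z axis and vertical below 0.1 rad and angle between the x axis of lock_30 and the x axis of pad_d, either way round below 0.26 rad and z of lock_30 in the frame of pad_d between 0 and 0.007 m and horizontal distance between lock_40 and pad_c below 0.012 m and angle between the x axis of lock_40 and the x axis of pad_c, either way round below 0.26 rad and z of lock_40 in the frame of pad_c between 0 and 0.007 m and horizontal distance between lock_50 and pad_b below 0.012 m and angle between the x axis of lock_50 and the x axis of pad_b, either way round below 0.26 rad and z of lock_50 in the frame of pad_b between 0 and 0.007 m and horizontal distance between lock_60 and pad_a below 0.012 m and angle between the x axis of lock_60 and the x axis of pad_a, either way round below 0.26 rad and z of lock_60 in the frame of pad_a between 0 and 0.007 m)) and linear speed of each of lock_30, lock_40, lock_50, lock_60 below 0.02 m/s and contact force between the fingers and lock_30 below 0.1 N and contact force between the fingers and lock_40 below 0.1 N and contact force between the fingers and lock_50 below 0.1 N and contact force between the fingers and lock_60 below 0.1 N); the robot touches nothing.
It also fails if it takes over 120 s, if anything falls off the work surface, if the arm or the gripper's body presses on something with over 40 N, if the wrist force passes 120 N, or if a joint passes its speed limit or range.

## Working session

There is one attempt and no reset: what is moved stays moved. The work goes in short steps, Python scripts to look and compute and a shell command to move; the robot and the scene stay as the last step left them, time stands still between calls to the robot, and variables do not carry over. Pictures are saved under pics/ and viewed, at most 14 in all, crops included, and the job is handed in when it is done.

```bash
mkdir -p pics; python3 - <<'E'
from rig import *
import cv2, numpy as np
s=sense(); print({k:np.round(v,3).tolist() for k,v in s.items()})
for n in("top","side"):
    f=grab_frame(n); cv2.imwrite(f"pics/{n}0.png",f["image"][:,:,::-1]); np.savez(f"{n}0.npz",**f)
    print(n,f["K"].tolist(),np.round(f["T"],3).tolist(),[k for k in f])
E
```

```text
{'time': 0.0, 'q': [1.126, 0.492, 1.559, 0.0, 1.092, -0.106], 'qd': [-0.0, -0.001, 0.001, -0.001, -0.002, 0.001], 'effort': [0.0, -61.847, -26.159, -0.0, 0.004, 0.0], 'eef_pos': [207.584, 589.278, 230.717], 'orientation': [-0.53, -3.096, 0.002], 'contact_force': [-0.918, -0.582, -0.872], 'wrist_torque': [0.013, 0.018, -0.022], 'finger_force': 0.0, 'opening': 0.998}
top [[503.06144951593683, 0.0, 324.22037380115154], [0.0, 503.06144951593683, 238.915189674398], [0.0, 0.0, 1.0]] [[0.001, 0.985, -0.175, 377.072], [-1.0, 0.001, 0.002, 0.128], [0.002, 0.175, 0.985, 900.448], [0.0, 0.0, 0.0, 1.0]] ['image', 'depth', 'K', 'T']
side [[456.6842062228228, 0.0, 313.9391027438973], [0.0, 456.6842062228228, 236.04610470330707], [0.0, 0.0, 1.0]] [[0.98, 0.134, -0.144, 391.104], [-0.197, 0.654, -0.731, -535.675], [-0.004, 0.745, 0.667, 558.267], [0.0, 0.0, 0.0, 1.0]] ['image', 'depth', 'K', 'T']
```

View pics/top0.png

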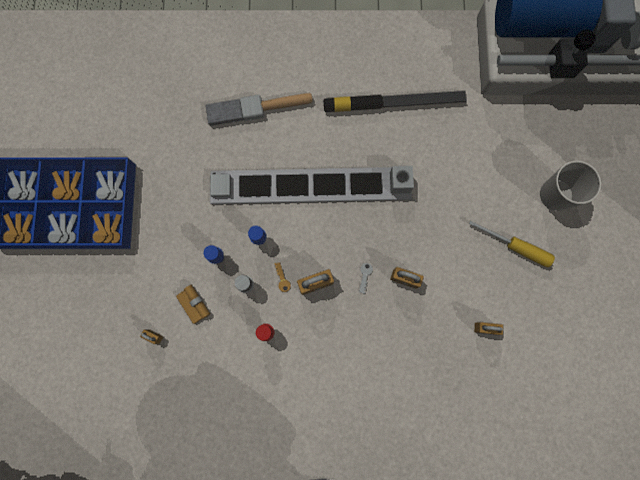

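View pics/side0.png

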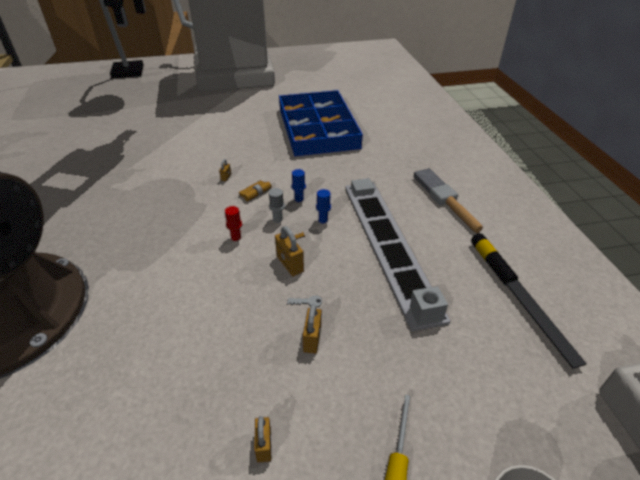

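Top view: the holed block is at the right (-y) end of the strip (402,179), so lock_30 goes on pad_a. The upright locks are at about (316,282), (407,278), (489,329) and (151,337). One lock lies flat at (193,303) and is a decoy. The steel pin is at (242,283). The blue pins (257,235) and (214,254) and the red pin (265,332) are decoys.

```bash
cat > h.py <<'E'
from rig import *
import cv2, numpy as np
from scipy.spatial.transform import Rotation as R
def cloud(f):
    K,T,d=f["K"],f["T"],f["depth"]
    v,u=np.mgrid[:480,:640]
    P=np.stack([(u-K[0,2])/K[0,0]*d,-(v-K[1,2])/K[1,1]*d,-d],-1)
    W=P@T[:3,:3].T+T[:3,3]; W[d<=0]=np.nan
    return W
def near(W,c,r):
    return W[np.hypot(W[...,0]-c[0],W[...,1]-c[1])<r]
def rect(p):
    (c,s,a)=cv2.minAreaRect(p[:,:2].astype(np.float32)); 
    if s[0]<s[1]: s=(s[1],s[0]); a+=90
    a=(a+90)%180-90
    return np.round(c,1),np.round(s,1),round(a,1)   # a: angle of long axis from +x, deg
def tool():
    s=sense(); return np.array(s["eef_pos"]),R.from_rotvec(s["orientation"])
def rel(p,yaw):
    """shift shares/turn share to bring TCP to p with tool down & closing axis y at yaw deg (world)"""
    t,q=tool(); d=q.inv().apply(np.array(p)-t)/200
    y=np.radians(yaw); best=None
    for k in(0,np.pi):
        Y=np.array([np.cos(y+k),np.sin(y+k),0]); Z=np.array([0,0,-1]); X=np.cross(Y,Z)
        rv=(q.inv()*R.from_matrix(np.stack([X,Y,Z],1))).as_rotvec()/np.radians(120)
        if best is None or np.linalg.norm(rv)<np.linalg.norm(best): best=rv
    return np.round(d,3),np.round(best,3)
E
python3 - <<'E'
from h import *
for n in("top",):
    f=dict(np.load(n+"0.npz")); W=cloud(f)
    b=W[200:220,330:400]; print("bench z",np.nanmedian(b[...,2]),np.nanstd(b[...,2]))
    for nm,u,v in(("L?",316,282),("L?",407,278),("L?",489,329),("L?",151,337),("lying",193,303),("pin",242,283),("blk",402,179),("end",220,185)):
        c=W[v-3:v+4,u-3:u+4].reshape(-1,3); c=np.nanmedian(c,0)
        p=near(W,c,55); p=p[p[:,2]>6]
        hz=np.histogram(p[:,2],bins=np.arange(6,90,4))
        print(nm,c.round(1),"zmax",np.percentile(p[:,2],99).round(1),dict(zip(hz[1].astype(int),hz[0])))
E
```

```text
bench z -0.6205818512677297 1.6845066822936368
L? [452.9  12.4  50.5] zmax 80.1 {np.int64(6): np.int64(4), np.int64(10): np.int64(3), np.int64(14): np.int64(10), np.int64(18): np.int64(5), np.int64(22): np.int64(5), np.int64(26): np.int64(6), np.int64(30): np.int64(7), np.int64(34): np.int64(7), np.int64(38): np.int64(7), np.int64(42): np.int64(13), np.int64(46): np.int64(258), np.int64(50): np.int64(90), np.int64(54): np.int64(3), np.int64(58): np.int64(2), np.int64(62): np.int64(8), np.int64(66): np.int64(14), np.int64(70): np.int64(34), np.int64(74): np.int64(60), np.int64(78): np.int64(20), np.int64(82): np.int64(0)}
L? [ 461.7 -142.6   41.4] zmax 67.7 {np.int64(6): np.int64(12), np.int64(10): np.int64(11), np.int64(14): np.int64(10), np.int64(18): np.int64(10), np.int64(22): np.int64(13), np.int64(26): np.int64(9), np.int64(30): np.int64(12), np.int64(34): np.int64(23), np.int64(38): np.int64(182), np.int64(42): np.int64(67), np.int64(46): np.int64(3), np.int64(50): np.int64(7), np.int64(54): np.int64(8), np.int64(58): np.int64(20), np.int64(62): np.int64(48), np.int64(66): np.i
[... 2920 characters left out ...]
int64(0), np.int64(70): np.int64(0), np.int64(74): np.int64(0), np.int64(78): np.int64(0), np.int64(82): np.int64(0)}
end [632.  187.   21.6] zmax 23.9 {np.int64(6): np.int64(563), np.int64(10): np.int64(165), np.int64(14): np.int64(40), np.int64(18): np.int64(285), np.int64(22): np.int64(131), np.int64(26): np.int64(0), np.int64(30): np.int64(0), np.int64(34): np.int64(0), np.int64(38): np.int64(0), np.int64(42): np.int64(0), np.int64(46): np.int64(0), np.int64(50): np.int64(0), np.int64(54): np.int64(0), np.int64(58): np.int64(0), np.int64(62): np.int64(0), np.int64(66): np.int64(0), np.int64(70): np.int64(0), np.int64(74): np.int64(0), np.int64(78): np.int64(0), np.int64(82): np.int64(0)}
```

```bash
python3 - <<'E'
import cv2,numpy as np
t=cv2.imread("pics/top0.png"); 
a=cv2.resize(t[225:355,130:520],(780,260),interpolation=cv2.INTER_CUBIC)
b=cv2.resize(t[155:215,200:425],(780,208),interpolation=cv2.INTER_CUBIC)
cv2.imwrite("pics/crop1.png",np.vstack([a,b]))
E
```

```text
(no output)
```

View pics/crop1.png

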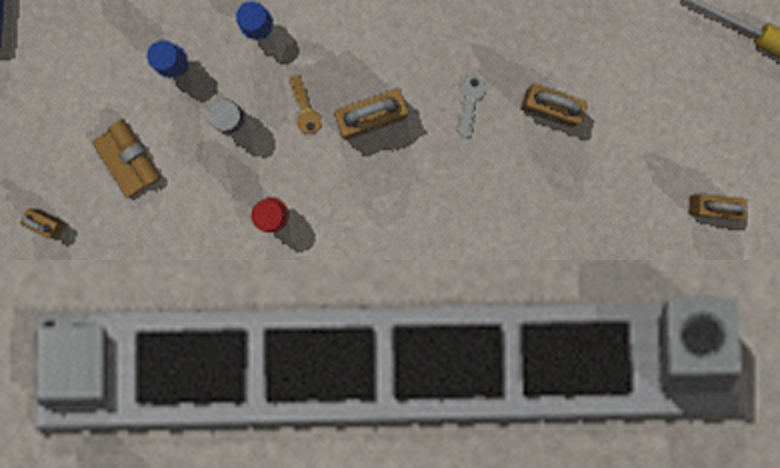

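The crop confirms the choice. The heights of 80, 68, 56 and 45 mm make lock_60 (316,282), lock_50 (407,278), lock_40 (489,329) and lock_30 (151,337). The brass piece at (193,303) is a lying cylinder, which I'll ignore, and the grey pin is at (242,283). Next I work out exact poses.

```bash
cat >> h.py <<'E'
def ray(f,uv,z):
    """pixels -> world points on plane z"""
    K,T=f["K"],f["T"]; uv=np.atleast_2d(uv).astype(float)
    D=np.c_[(uv[:,0]-K[0,2])/K[0,0],-(uv[:,1]-K[1,2])/K[1,1],-np.ones(len(uv))]@T[:3,:3].T
    return T[:3,3]+D*((z-T[2,3])/D[:,2])[:,None]
H={"lock_60":50,"lock_50":42,"lock_40":34,"lock_30":28}
def lock(W,nm,c,r=45):
    p=near(W,c,r); h=H[nm]+c[2]
    return rect(p[abs(p[:,2]-h)<4])
E
python3 - <<'E'
from h import *
f=dict(np.load("top0.npz")); W=cloud(f); im=f["image"]
for nm,c in(("lock_60",(452.9,12.4,0)),("lock_50",(461.7,-142.6,0)),("lock_40",(375.8,-278.9,0)),("lock_30",(362.4,291.7,0))):
    print(nm,lock(W,nm,c))
p=near(W,(450.8,135),30); p=p[p[:,2]>61]; c,r=cv2.minEnclosingCircle(p[:,:2].astype(np.float32)); print("pin",c,r)
W2=W[140:200,380:430].reshape(-1,3); p=W2[abs(W2[:,2]-46)<5]; print("block",rect(p))
# hole
g=im.astype(int).sum(2); m=np.zeros((480,640),np.uint8); m[165:195,388:416]=(g[165:195,388:416]<260); 
n,l,s,ce=cv2.connectedComponentsWithStats(m); 
for i in range(1,n):
    if s[i,4]>30: print("hole",s[i],ce[i],ray(f,ce[i],46).round(1))
m=np.zeros((480,640),np.uint8); m[165:205,235:388]=(g[165:205,235:388]<130)
cs,_=cv2.findContours(m,cv2.RETR_EXTERNAL,cv2.CHAIN_APPROX_NONE)
for q in cs:
    if cv2.contourArea(q)>200: print("pad",rect(ray(f,q[:,0]+0.0,11)))
# side view hole, pin
E
```

```text
lock_60 (array([456.9,  13.6]), array([59.5, 24.1]), -70.4)
lock_50 (array([ 465.2, -145.6]), array([50., 21.]), 71.3)
lock_40 (array([ 378.2, -285.5]), array([40.2, 17.8]), 84.1)
lock_30 (array([364.1, 296.8]), array([30.7, 15.1]), 63.1)
pin (452.8225402832031, 135.03268432617188) 13.203328132629395
block (array([ 641.7, -140.3]), array([40.7, 36.9]), 1.7)
hole [390 168  26  27 245] [401.1877551  187.70204082] [[ 620.2 -136.6   46. ]]
hole [396 170  13  13 119] [402.14285714 176.19327731] [[ 641.2 -138.9   46. ]]
pad (array([633.2, 125.5]), array([55.4, 37.9]), -89.9)
pad (array([635.1,  57.6]), array([55.3, 37.9]), -89.9)
pad (array([637.1, -10.2]), array([55.1, 37.9]), -89.9)
pad (array([639.1, -77.9]), array([55.1, 38. ]), -89.9)
```

```bash
python3 - <<'E'
from h import *
print(rel((364.1,296.8,110),-26.9))
E
```

```text
(array([-1.224, -1.119,  0.605]), array([-0.   , -0.   , -0.688]))
```

```bash
python3 -m pendant '[[1,-1,-1,0.4,0,0,-0.4],[1,-1,-1,0.4,0,0,-0.688],[1,-1,-1,0.4,0,0,-0.688],[1,-1,-1,0.4,0,0,-0.688],[1,-1,-1,0.4,0,0,-0.688],[1,-1,-1,0.4,0,0,-0.688],[1,-1,-1,0.4,0,0,-0.688],[1,-1,-1,0.4,0,0,-0.688],[1,-1,-1,0.4,0,0,-0.688],[1,-1,-1,0.4,0,0,-0.688],[1,-1,-1,0.4,0,0,-0.688],[1,-1,-1,0.4,0,0,-0.688],[1,-1,-1,0.4,0,0,-0.688],[1,-1,-1,0.4,0,0,-0.688]]' 30; python3 - <<'E'
from h import *
print(rel((364.1,296.8,110),-26.9))
E
```

```text
time: 1.27
eef_pos: [329.8, 334.3, 151.2]
orientation: [1.64, -2.679, -0.0]
contact_force: [-0.5, 0.4, -0.2]
opening: 0.999
finger_force: 0.0
(array([ 0.089, -0.238,  0.206]), array([ 0.   , -0.   , -0.001]))
```

```bash
python3 -m pendant '[[1,0.089,-0.238,0.2,0,0,0],[1,0.089,-0.238,0.2,0,0,0],[1,0.089,-0.238,0.3,0,0,0],[1,0.089,-0.238,0.3,0,0,0],[1,0.089,-0.238,0.3,0,0,0],[1,0.089,-0.238,0.3,0,0,0]]'; python3 - <<'E'
from h import *
print(rel((364.1,296.8,4),-26.9))
for n in("top","side"):
    f=grab_frame(n); cv2.imwrite(f"pics/{n}1.png",f["image"][:,:,::-1])
a=cv2.imread("pics/top1.png")[260:420,60:273]; b=cv2.imread("pics/side1.png")[60:260,100:366]
cv2.imwrite("pics/c2.png",np.hstack([cv2.resize(a,(400,300)),cv2.resize(b,(400,300))]))
E
```

```text
time: 1.77
eef_pos: [364.3, 297.4, 92.0]
orientation: [-1.643, 2.677, 0.0]
contact_force: [1.1, -0.2, 1.1]
opening: 1.0
finger_force: 0.0
(array([ 0.003, -0.001,  0.44 ]), array([-0.,  0., -0.]))
```

View pics/c2.png

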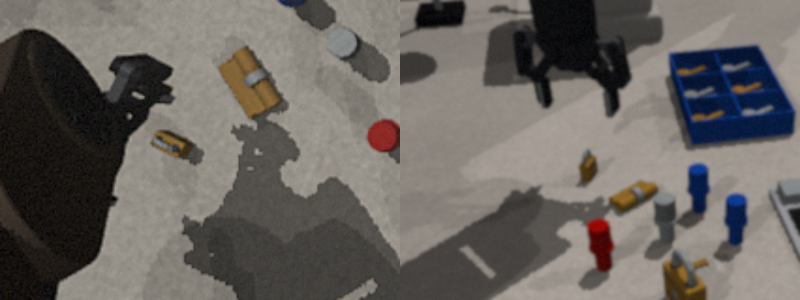

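The crop shows the near finger at about (150,95), where the projected TCP puts it. lock_30 at (172,143) lies between the fingers once parallax is allowed for. Descending and gripping.

```bash
python3 -m pendant '[[1,0.003,0,0.2,0,0,0],[1,0.003,0,0.36,0,0,0],[1,0.003,0,0.43,0,0,0],[1,0.003,0,0.44,0,0,0],[0,0.003,0,0.44,0,0,0],[-1,0.003,0,0.44,0,0,0],[-1,0.003,0,0.44,0,0,0],[-1,0.003,0,0.44,0,0,0],[-1,0.003,0,0.44,0,0,0],[-1,0.003,0,0.44,0,0,0],[-1,0.003,0,0.44,0,0,0],[-1,0.003,0,0.44,0,0,0],[-1,0.003,0,0.44,0,0,0],[-1,0.003,0,0.44,0,0,0]]' 40
```

```text
time: 3.03
eef_pos: [364.3, 296.7, 4.1]
orientation: [-1.644, 2.675, 0.0]
contact_force: [-1.9, -1.0, 9.3]
opening: 0.168
finger_force: 39.0
```

```bash
python3 -m pendant '[[-1,0,0,-0.05,0,0,0],[-1,0,0,-0.2,0,0,0],[-1,0,0,-0.4,0,0,0],[-1,0,0,-0.6,0,0,0],[-1,0,0,-0.6,0,0,0]]'; python3 - <<'E'
from h import *
print(rel((639.1,-77.9,125),1.7), sense()["opening"])
E
```

```text
time: 3.45
eef_pos: [365.8, 297.7, 129.8]
orientation: [-1.64, 2.668, -0.0]
contact_force: [1.1, 1.3, 0.1]
opening: 0.163
finger_force: 39.6
(array([ 1.059, -2.067,  0.026]), array([-0.003,  0.003, -0.238])) 0.163441336719639
```

```bash
python3 -m pendant '[[-1,0.5,-1,0,0,0,-0.12],[-1,0.5,-1,0,0,0,-0.238],[-1,0.5,-1,0,0,0,-0.238],[-1,0.5,-1,0,0,0,-0.238],[-1,0.5,-1,0,0,0,-0.238],[-1,0.5,-1,0,0,0,-0.238],[-1,0.5,-1,0,0,0,-0.238]]'; python3 - <<'E'
from h import *
print(rel((639.1,-77.9,125),1.7))
E
```

```text
time: 4.03
eef_pos: [458.6, 186.2, 99.9]
orientation: [2.174, -2.223, 0.143]
contact_force: [-0.2, -0.4, -0.9]
opening: 0.162
finger_force: 39.5
(array([ 1.304, -0.934,  0.027]), array([-0.021, -0.041, -0.025]))
```

```bash
python3 -m pendant '[[-1,0.3,-0.2,-0.1,0,0,0],[-1,0.5,-0.4,-0.1,-0.02,-0.041,-0.025],[-1,0.7,-0.6,-0.1,-0.02,-0.041,-0.025],[-1,0.9,-0.8,-0.1,-0.02,-0.041,-0.025],[-1,1,-0.93,-0.1,-0.02,-0.041,-0.025],[-1,1,-0.93,-0.1,-0.02,-0.041,-0.025],[-1,1,-0.93,-0.1,-0.02,-0.041,-0.025],[-1,1,-0.93,-0.1,-0.02,-0.041,-0.025],[-1,1,-0.93,-0.1,-0.02,-0.041,-0.025]]'; python3 - <<'E'
from h import *
print(rel((639.1,-77.9,125),1.7))
E
```

```text
time: 4.78
eef_pos: [517.2, 169.1, 66.8]
orientation: [2.169, -2.232, 0.191]
contact_force: [1.2, -9.9, 81.3]
opening: 0.168
finger_force: 59.1
(array([ 1.238, -0.659, -0.118]), array([-0.033, -0.05 , -0.028]))
```

```bash
python3 - <<'E'
from h import *
s=sense(); print(np.round(s["q"],3),np.round(s["qd"],3),np.round(s["effort"],1),s["contact_force"],s["finger_force"])
for n in("top","side"):
    f=grab_frame(n); cv2.imwrite(f"pics/{n}2.png",f["image"][:,:,::-1])
a=cv2.imread("pics/top2.png")[130:380,100:433]; b=cv2.imread("pics/side2.png")[60:310,120:453]
cv2.imwrite("pics/c3.png",np.hstack([cv2.resize(a,(400,300)),cv2.resize(b,(400,300))]))
t,q=tool(); print(q.as_matrix().round(3).tolist())
E
```

```text
[ 0.25   0.6    1.929 -0.216  0.583 -2.685] [-0.045  0.048 -0.063 -0.051 -0.07   0.   ] [  5.2 -20.4  -1.5   1.9  -0.5   0. ] [ 1.21411639 -9.85437254 81.34775985] 59.10188851878047
[[-0.033, -0.997, 0.07], [-0.994, 0.025, -0.104], [0.102, -0.073, -0.992]]
```

View pics/c3.png

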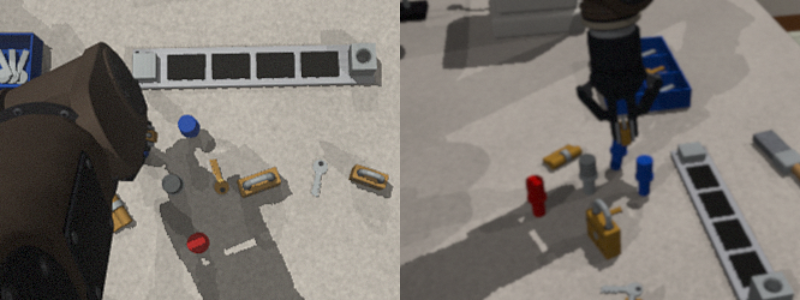

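J6 ran into its limit at -2.685. The tool tilted and the held lock came down on the left blue pin. I'll lift straight up, unwind J6 and use the other half-turn.

```bash
python3 -m pendant '[[-1,0.01,-0.01,-0.1,0,0,0],[-1,0.02,-0.02,-0.2,0,0,0],[-1,0.04,-0.03,-0.4,0,0,0.05],[-1,0.05,-0.04,-0.5,0,0,0.1],[-1,0.05,-0.04,-0.5,0,0,0.2],[-1,0.05,-0.04,-0.5,0,0,0.2]]'; python3 - <<'E'
from h import *
s=sense(); print(np.round(s["q"],3))
print(rel((517,169,170),-178.3+20),rel((639.1,-77.9,125),1.7))
t,q=tool(); print(q.as_matrix().round(3).tolist())
E
```

```text
time: 5.38
eef_pos: [515.4, 169.2, 165.0]
orientation: [1.659, -2.657, 0.19]
contact_force: [-0.7, -0.6, -1.8]
opening: 0.171
finger_force: 43.3
[ 0.251  0.451  1.851 -0.161  0.813 -2.327]
(array([-0.001, -0.01 , -0.024]), array([-0.032, -0.05 , -0.397])) (array([ 0.819, -1.07 ,  0.365]), array([-0.039, -0.043, -0.231]))
[[-0.441, -0.895, 0.061], [-0.895, 0.434, -0.105], [0.068, -0.1, -0.993]]
```

```bash
cat >> h.py <<'E'
def plan(p,yaw):
    s=sense(); t,q=tool(); d=q.inv().apply(np.array(p)-t)/200; y=np.radians(yaw)
    q1,q6=s["q"][0],s["q"][5]; dq1=np.arctan2(p[1],p[0])-q1
    cur=np.arctan2(*q.as_matrix()[[1,0],1]); tilt=np.degrees(np.arccos(-q.as_matrix()[2,2]))
    print("shift",d.round(3),"tilt deg",tilt.round(1),"q6 now",round(q6,2))
    for k in(-2,-1,0,1,2):
        rz=-(y+k*np.pi-cur); e=q6+rz+dq1
        if abs(e)<2.6: print("   rz share",round(rz/np.radians(120),3),"-> q6",round(e,2))
E
python3 -m pendant '[[-1,0,0,-0.02,-0.039,-0.043,0],[-1,0,0,-0.02,-0.039,-0.043,0],[-1,0,0,-0.02,-0.039,-0.043,0],[-1,0,0,-0.02,-0.039,-0.043,0]]'; python3 - <<'E'
from h import *
plan((639.1,-77.9,125),1.7)
f=grab_frame("side"); cv2.imwrite("pics/s4.png",cv2.resize(f["image"][40:240,180:447,::-1],(800,600),interpolation=cv2.INTER_CUBIC))
E
```

```text
time: 5.72
eef_pos: [514.6, 168.8, 167.3]
orientation: [-1.662, 2.638, -0.01]
contact_force: [-0.6, 0.1, -1.1]
opening: 0.168
finger_force: 43.3
shift [ 0.848 -1.09   0.217] tilt deg 1.4 q6 now -2.5
   rz share 1.273 -> q6 -0.15
```

View pics/s4.png

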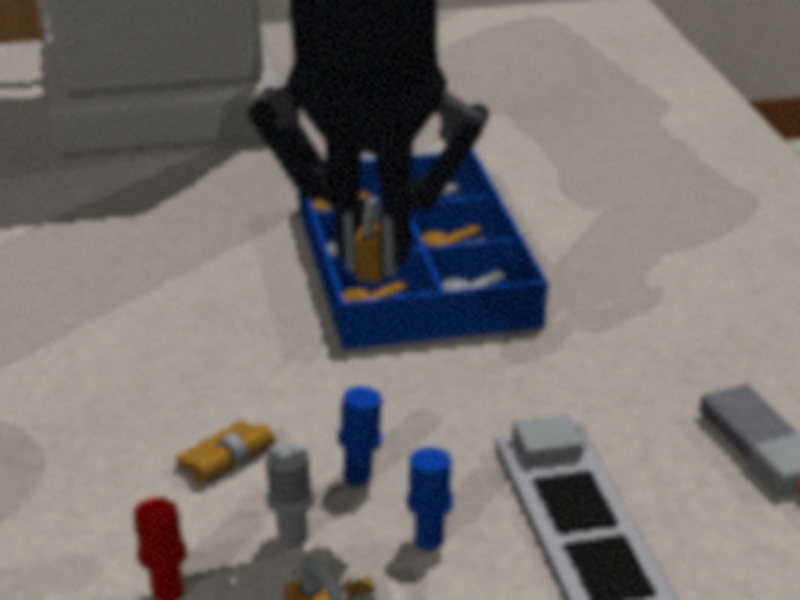

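The blue pins still stand and the lock hangs upright between the fingers. Turning the long way round and heading for pad_a.

```bash
python3 -m pendant '[[-1,0,0,0,0,0,0.06],[-1,0,0,0,0,0,0.12],[-1,0.1,-0.1,0,0,0,0.18],[-1,0.2,-0.2,0,0,0,0.24],[-1,0.3,-0.3,0,0,0,0.3],[-1,0.35,-0.4,0,0,0,0.36],[-1,0.4,-0.5,0,0,0,0.42],[-1,0.45,-0.55,0,0,0,0.48],[-1,0.5,-0.6,0,0,0,0.54],[-1,0.55,-0.65,0,0,0,0.6],[-1,0.6,-0.7,0,0,0,0.66],[-1,0.6,-0.75,0,0,0,0.72],[-1,0.65,-0.8,0,0,0,0.78],[-1,0.7,-0.9,0,0,0,0.84],[-1,0.75,-1,0,0,0,0.9],[-1,0.8,-1,0,0,0,0.95],[-1,0.8,-1,0,0,0,1],[-1,0.8,-1,0,0,0,1],[-1,0.8,-1,0,0,0,1]]'; python3 - <<'E'
from h import *
plan((639.1,-77.9,125),1.7)
E
```

```text
time: 7.35
eef_pos: [625.9, -61.0, 167.5]
orientation: [1.452, 2.768, 0.03]
contact_force: [0.4, 0.4, -1.3]
opening: 0.167
finger_force: 43.3
shift [-0.106  0.001  0.213] tilt deg 1.4 q6 now -0.82
   rz share 0.275 -> q6 -0.16
```

```bash
python3 -m pendant '[[-1,-0.106,0,0.1,0,0,0.06],[-1,-0.106,0,0.2,0,0,0.12],[-1,-0.106,0,0.3,0,0,0.18],[-1,-0.106,0,0.3,0,0,0.24],[-1,-0.106,0,0.3,0,0,0.275],[-1,-0.106,0,0.3,0,0,0.275],[-1,-0.106,0,0.3,0,0,0.275],[-1,-0.106,0,0.3,0,0,0.275]]'; python3 - <<'E'
from h import *
plan((639.1,-77.9,100),1.7); print(rel((639.1,-77.9,60),1.7))
f=grab_frame("side"); cv2.imwrite("pics/s5.png",cv2.resize(f["image"][130:330,300:500,::-1],(600,600),interpolation=cv2.INTER_CUBIC))
f=grab_frame("top"); cv2.imwrite("pics/t5.png",f["image"][:,:,::-1])
E
```

```text
time: 8.02
eef_pos: [639.5, -77.9, 108.2]
orientation: [2.181, 2.247, 0.038]
contact_force: [-0.1, -0.0, -0.7]
opening: 0.171
finger_force: 43.3
shift [-0.    -0.003  0.041] tilt deg 1.5 q6 now -0.27
   rz share -0.0 -> q6 -0.16
(array([-0.002, -0.008,  0.241]), array([ 0.012, -0.005, -0.   ]))
```

View pics/s5.png

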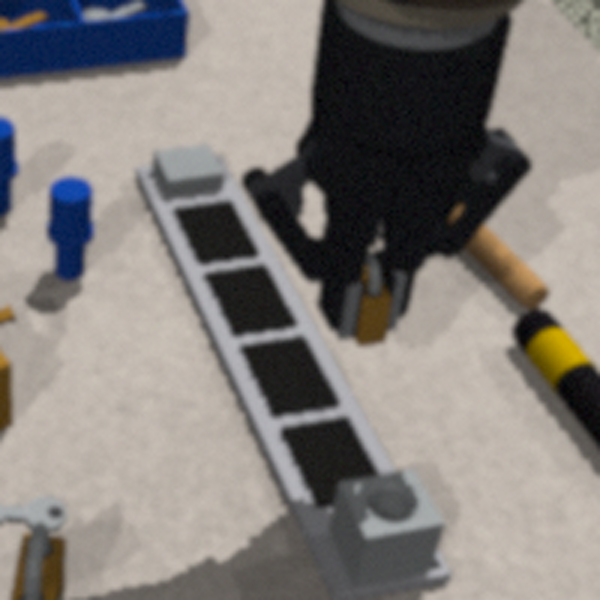

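lock_30 hangs upright over pad_a in the side crop, at about (370,310). Next I measure how it sits relative to the TCP.

```bash
cat >> h.py <<'E'
def brass(f,c,r=60,zmin=13):
    W=cloud(f); hsv=cv2.cvtColor(f["image"],cv2.COLOR_RGB2HSV)
    m=(hsv[...,0]>8)&(hsv[...,0]<28)&(hsv[...,1]>110)&(hsv[...,2]>40)&(np.hypot(W[...,0]-c[0],W[...,1]-c[1])<r)&(W[...,2]>zmin)
    return W[m]
E
python3 - <<'E'
from h import *
t,q=tool(); f=grab_frame("side"); p=brass(f,t)
print(t.round(1),len(p)); 
for k in range(3): print("xyz"[k],np.percentile(p[:,k],[0,2,10,50,90,98,100]).round(1))
lo=p[p[:,2]<p[:,2].min()+12]; 
# tilt of front face: fit edge z_min per y bin
g=p[:,1]; print([(round(y),round(p[abs(g-y)<2,2].min(),1),round(p[abs(g-y)<2,2].max(),1)) for y in np.arange(g.min()+2,g.max()-1,4)])
E
```

```text
[639.5 -78.  108.3] 177
x [628.3 631.1 632.2 638.8 656.5 680.5 684.6]
y [-94.5 -94.4 -93.8 -92.2 -84.4 -69.8 -66. ]
z [112.1 113.3 116.  129.2 155.4 178.  180.6]
[(-93, np.float64(112.1), np.float64(170.6)), (-89, np.float64(126.9), np.float64(178.1)), (-85, np.float64(134.0), np.float64(180.6)), (-81, np.float64(135.3), np.float64(135.3)), (-77, np.float64(133.4), np.float64(135.0)), (-73, np.float64(134.1), np.float64(134.1)), (-69, np.float64(133.5), np.float64(167.9))]
```

```bash
python3 -m pendant '[[-1,-0.002,-0.005,0.15,0.012,-0.005,0],[-1,-0.002,-0.008,0.3,0.012,-0.005,0],[-1,-0.002,-0.009,0.4,0.012,-0.005,0],[-1,-0.002,-0.01,0.43,0.012,-0.005,0],[-1,-0.002,-0.01,0.43,0.012,-0.005,0],[-1,-0.002,-0.01,0.43,0.012,-0.005,0]]'; python3 - <<'E'
from h import *
print(rel((639.1,-77.9,15),1.7))
t,q=tool(); p=brass(grab_frame("side"),t,zmin=5)
print(t.round(1),[np.percentile(p[:,k],[1,5,50,95,99]).round(1).tolist() for k in range(3)])
E
```

```text
time: 8.67
eef_pos: [639.9, -77.9, 22.8]
orientation: [2.193, 2.249, -0.001]
contact_force: [-0.2, 0.2, -0.7]
opening: 0.164
finger_force: 43.3
(array([ 0.   , -0.004,  0.039]), array([-0.   ,  0.   , -0.002]))
[639.9 -77.9  22.8] [[631.7, 632.2, 639.5, 647.8, 667.2], [-100.4, -94.1, -92.1, -83.3, -72.7], [10.8, 23.8, 39.2, 50.7, 182.7]]
```

```bash
python3 -m pendant '[[-1,0,-0.003,0.02,0,0,0],[-1,0,-0.003,0.035,0,0,0],[-1,0,-0.003,0.04,0,0,0],[-1,0,-0.003,0.045,0,0,0],[-1,0,-0.003,0.045,0,0,0]]'
```

```text
time: 9.13
eef_pos: [638.9, -77.8, 13.7]
orientation: [-2.194, -2.249, 0.001]
contact_force: [-1.5, 0.3, 4.0]
opening: 0.168
finger_force: 44.2
```

```bash
python3 -m pendant '[[-1,0,0,0.004,0,0,0],[-1,0,0,0.006,0,0,0]]'; python3 -m pendant '[[-0.5,0,0,0,0,0,0],[-0.3,0,0,0,0,0,0],[-0.1,0,0,0,0,0,0],[0.2,0,0,0,0,0,0],[0.2,0,0,0,0,0,0],[0.2,0,0,-0.1,0,0,0],[0.2,0,0,-0.3,0,0,0],[0.2,0,0,-0.5,0,0,0],[0.6,0,0,-0.6,0,0,0],[1,0,0,-0.6,0,0,0]]' 40; python3 - <<'E'
from h import *
plan((378.2,-285.5,90),-5.9)
E
```

```text
time: 9.3
eef_pos: [639.0, -77.9, 13.4]
orientation: [2.193, 2.249, -0.001]
contact_force: [-6.1, 0.9, 17.4]
opening: 0.171
finger_force: 46.1
time: 10.13
eef_pos: [640.8, -78.1, 136.9]
orientation: [2.19, 2.245, 0.005]
contact_force: [0.9, -1.1, 0.3]
opening: 0.864
finger_force: 0.0
shift [-1.004 -1.34   0.228] tilt deg 0.4 q6 now -0.25
   rz share 1.561 -> q6 2.6
   rz share 0.061 -> q6 -0.54
```

```bash
python3 -m pendant '[[1,-0.15,-0.2,0,0,0,0.03],[1,-0.3,-0.4,0,0,0,0.061],[1,-0.45,-0.6,0,0,0,0.061],[1,-0.6,-0.8,0,0,0,0.061],[1,-0.75,-1,0,0,0,0.061],[1,-0.75,-1,0,0,0,0.061],[1,-0.75,-1,0,0,0,0.061],[1,-0.75,-1,0,0,0,0.061],[1,-0.75,-1,0,0,0,0.061]]'; python3 - <<'E'
from h import *
plan((378.2,-285.5,90),-5.9); print(rel((378.2,-285.5,90),-5.9))
f=grab_frame("top"); W=cloud(f); print(lock(W,"lock_30",(639,-78,11),30)); np.savez("t6.npz",**f)
cv2.imwrite("pics/t6.png",cv2.resize(f["image"][130:340,200:480,::-1],(800,600),interpolation=cv2.INTER_CUBIC))
E
```

```text
time: 10.88
eef_pos: [442.9, -232.7, 131.8]
orientation: [-2.333, -2.102, 0.002]
contact_force: [0.9, 0.4, 0.4]
opening: 0.999
finger_force: 0.0
shift [-0.296 -0.294  0.209] tilt deg 0.1 q6 now -0.51
   rz share 1.5 -> q6 2.6
   rz share -0.0 -> q6 -0.54
(array([-0.296, -0.294,  0.209]), array([-0.001,  0.   , -0.   ]))
(array([638.8, -79.2]), array([29.1, 14.7]), -88.8)
```

View pics/t6.png

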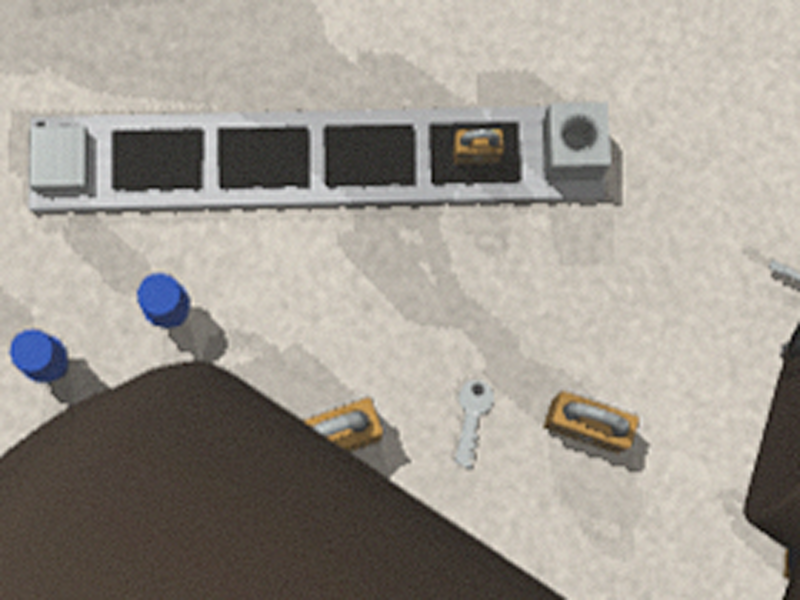

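lock_30 stands centred on pad_a at crop (478,147), 1.3 mm off centre and parallel to the strip. Next is lock_40.

```bash
python3 -m pendant '[[1,-0.15,-0.15,0.05,0,0,0],[1,-0.296,-0.294,0.15,0,0,0],[1,-0.296,-0.294,0.2,0,0,0],[1,-0.296,-0.294,0.25,0,0,0],[1,-0.296,-0.294,0.25,0,0,0],[1,-0.296,-0.294,0.25,0,0,0]]'; python3 - <<'E'
from h import *
print(rel((378.2,-285.5,5),-5.9))
E
```

```text
time: 11.43
eef_pos: [378.9, -284.8, 81.8]
orientation: [-2.33, -2.105, 0.002]
contact_force: [0.1, 0.2, -0.3]
opening: 0.994
finger_force: 0.0
(array([-0.004, -0.002,  0.384]), array([-0.001, -0.   ,  0.001]))
```

```bash
python3 -m pendant '[[1,-0.004,-0.002,0.18,0,0,0],[1,-0.004,-0.002,0.32,0,0,0],[1,-0.004,-0.002,0.38,0,0,0],[0.5,-0.004,-0.002,0.384,0,0,0],[0,-0.004,-0.002,0.384,0,0,0],[-1,-0.004,-0.002,0.384,0,0,0],[-1,-0.004,-0.002,0.384,0,0,0],[-1,-0.004,-0.002,0.384,0,0,0],[-1,-0.004,-0.002,0.384,0,0,0],[-1,-0.004,-0.002,0.384,0,0,0],[-1,-0.004,-0.002,0.384,0,0,0],[-1,-0.004,-0.002,0.384,0,0,0],[-1,-0.004,-0.002,0.384,0,0,0]]' 50; python3 -m pendant '[[-1,0,0,-0.05,0,0,0],[-1,0,0,-0.2,0,0,0],[-1,0,0,-0.4,0,0,0],[-1,0,0,-0.6,0,0,0],[-1,0,0,-0.7,0,0,0],[-1,0,0,-0.7,0,0,0]]'; python3 - <<'E'
from h import *
plan((637.1,-10.2,140),1.7)
E
```

```text
time: 12.52
eef_pos: [377.9, -286.5, 6.4]
orientation: [2.332, 2.103, -0.002]
contact_force: [1.4, 2.4, 8.9]
opening: 0.2
finger_force: 48.8
time: 13.02
eef_pos: [378.7, -287.2, 150.2]
orientation: [2.327, 2.099, -0.001]
contact_force: [-0.5, 0.8, -2.3]
opening: 0.201
finger_force: 49.3
shift [1.511 1.142 0.049] tilt deg 0.4 q6 now -0.68
   rz share -0.063 -> q6 -0.04
```

```bash
python3 -m pendant '[[-1,0.15,0.12,0,0,0,-0.03],[-1,0.3,0.24,0,0,0,-0.063],[-1,0.45,0.36,0,0,0,-0.063],[-1,0.6,0.48,0,0,0,-0.063],[-1,0.75,0.58,0,0,0,-0.063],[-1,0.9,0.7,0,0,0,-0.063],[-1,1,0.76,0,0,0,-0.063],[-1,1,0.76,0,0,0,-0.063],[-1,1,0.76,0,0,0,-0.063]]'; python3 - <<'E'
from h import *
print(rel((637.1,-10.2,90),1.7))
E
```

```text
time: 13.77
eef_pos: [549.3, -101.8, 144.2]
orientation: [-2.185, -2.254, 0.003]
contact_force: [-0.3, -0.2, -2.1]
opening: 0.202
finger_force: 49.4
(array([0.444, 0.454, 0.27 ]), array([-0.001, -0.   ,  0.001]))
```

```bash
python3 -m pendant '[[-1,0.15,0.15,0,0,0,0],[-1,0.3,0.3,0,0,0,0],[-1,0.444,0.454,0.05,0,0,0],[-1,0.444,0.454,0.15,0,0,0],[-1,0.444,0.454,0.27,0,0,0],[-1,0.444,0.454,0.4,0,0,0],[-1,0.444,0.454,0.5,0,0,0],[-1,0.444,0.454,0.5,0,0,0],[-1,0.444,0.454,0.5,0,0,0]]'; python3 - <<'E'
from h import *
print(rel((637.1,-10.2,17),1.7))
t,q=tool(); p=brass(grab_frame("side"),t,r=32,zmin=5)
print(t.round(1),[np.percentile(p[:,k],[1,5,50,90,95,99]).round(1).tolist() for k in range(3)])
E
```

```text
time: 14.52
eef_pos: [636.7, -12.6, 44.3]
orientation: [-2.189, -2.25, 0.004]
contact_force: [-0.0, 0.7, 0.2]
opening: 0.204
finger_force: 49.5
(array([0.012, 0.003, 0.137]), array([-0.002,  0.   , -0.001]))
[636.7 -12.6  44.3] [[626.6, 627.2, 634.9, 642.7, 644.5, 650.4], [-36.1, -32.8, -30.7, -14.4, -5.4, -1.1], [9.6, 40.2, 61.5, 71.9, 72.4, 87.9]]
```

```bash
python3 -m pendant '[[-1,0.012,0.003,0.06,0,0,0],[-1,0.012,0.003,0.1,0,0,0],[-1,0.012,0.003,0.12,0,0,0],[-1,0.012,0.003,0.13,0,0,0],[-1,0.012,0.003,0.134,0,0,0],[-1,0.012,0.003,0.134,0,0,0]]'
```

```text
time: 15.07
eef_pos: [638.1, -9.1, 18.2]
orientation: [-2.189, -2.253, 0.002]
contact_force: [-0.3, -0.0, -1.4]
opening: 0.199
finger_force: 49.6
```

```bash
python3 -m pendant '[[-1,0,0,0.004,0,0,0],[-1,0,0,0.007,0,0,0],[-1,0,0,0.009,0,0,0],[-1,0,0,0.009,0,0,0]]'
```

```text
time: 15.4
eef_pos: [638.3, -9.2, 17.5]
orientation: [2.189, 2.253, -0.001]
contact_force: [-2.6, 0.0, 6.7]
opening: 0.202
finger_force: 50.9
```

Contact. Release, retreat, and go toward lock_50.

```bash
python3 -m pendant '[[-0.45,0,0,0,0,0,0],[-0.3,0,0,0,0,0,0],[-0.1,0,0,0,0,0,0],[0.2,0,0,0,0,0,0],[0.2,0,0,0,0,0,0],[0.2,0,0,-0.1,0,0,0],[0.2,0,0,-0.3,0,0,0],[0.2,0,0,-0.5,0,0,0],[0.6,0,0,-0.65,0,0,0],[1,0,0,-0.65,0,0,0],[1,0,0,-0.65,0,0,0]]' 60; python3 - <<'E'
from h import *
plan((465.2,-145.6,100),-18.7)
E
```

```text
time: 16.32
eef_pos: [638.8, -9.1, 148.1]
orientation: [2.188, 2.252, 0.002]
contact_force: [-0.7, -0.0, -0.4]
opening: 0.987
finger_force: 0.0
shift [-0.657 -0.888  0.239] tilt deg 0.1 q6 now -0.15
   rz share 0.17 -> q6 0.02
```

```bash
python3 -m pendant '[[1,-0.15,-0.2,0,0,0,0.05],[1,-0.3,-0.4,0,0,0,0.1],[1,-0.45,-0.6,0,0,0,0.17],[1,-0.6,-0.8,0,0,0,0.17],[1,-0.657,-0.888,0.1,0,0,0.17],[1,-0.657,-0.888,0.2,0,0,0.17],[1,-0.657,-0.888,0.239,0,0,0.17],[1,-0.657,-0.888,0.239,0,0,0.17],[1,-0.657,-0.888,0.239,0,0,0.17],[1,-0.657,-0.888,0.239,0,0,0.17]]'; python3 - <<'E'
from h import *
print(rel((465.2,-145.6,8),-18.7))
f=grab_frame("top"); W=cloud(f); print(lock(W,"lock_30",(639,-78,11),30),lock(W,"lock_40",(637,-10,11),30))
E
```

```text
time: 17.15
eef_pos: [465.5, -145.1, 99.0]
orientation: [-2.552, -1.831, 0.001]
contact_force: [0.4, -0.1, 0.6]
opening: 0.997
finger_force: 0.0
(array([-0.002, -0.   ,  0.455]), array([-0.,  0.,  0.]))
(array([638.5, -79.3]), array([28.6, 15.1]), 88.9) (array([637.8,  -8.2]), array([39.6, 19.3]), -87.4)
```

```bash
python3 -m pendant '[[1,0,0,0.18,0,0,0],[1,0,0,0.36,0,0,0],[1,0,0,0.44,0,0,0],[0.5,0,0,0.455,0,0,0],[0,0,0,0.455,0,0,0],[-1,0,0,0.455,0,0,0],[-1,0,0,0.455,0,0,0],[-1,0,0,0.455,0,0,0],[-1,0,0,0.455,0,0,0],[-1,0,0,0.455,0,0,0],[-1,0,0,0.455,0,0,0],[-1,0,0,0.455,0,0,0],[-1,0,0,0.455,0,0,0]]' 60; python3 -m pendant '[[-1,0,0,-0.05,0,0,0],[-1,0,0,-0.2,0,0,0],[-1,0,0,-0.4,0,0,0],[-1,0,0,-0.6,0,0,0],[-1,0,0,-0.75,0,0,0],[-1,0,0,-0.75,0,0,0]]'; python3 - <<'E'
from h import *
plan((635.1,57.6,150),1.7)
E
```

```text
time: 18.28
eef_pos: [464.9, -145.8, 9.2]
orientation: [2.552, 1.829, 0.0]
contact_force: [-0.6, 1.7, 8.1]
opening: 0.236
finger_force: 59.0
time: 18.78
eef_pos: [466.1, -146.3, 164.1]
orientation: [2.547, 1.826, 0.005]
contact_force: [0.3, 0.2, -1.6]
opening: 0.237
finger_force: 59.5
shift [1.237 0.472 0.072] tilt deg 0.5 q6 now -0.11
   rz share -0.17 -> q6 0.06
```

```bash
python3 -m pendant '[[-1,0.15,0.06,0,0,0,-0.05],[-1,0.3,0.12,0,0,0,-0.1],[-1,0.45,0.18,0,0,0,-0.17],[-1,0.6,0.24,0,0,0,-0.17],[-1,0.75,0.3,0,0,0,-0.17],[-1,0.9,0.36,0,0,0,-0.17],[-1,1,0.4,0,0,0,-0.17],[-1,1,0.4,0,0,0,-0.17],[-1,1,0.4,0,0,0,-0.17]]'; python3 - <<'E'
from h import *
print(rel((635.1,57.6,90),1.7))
E
```

```text
time: 19.53
eef_pos: [604.2, 19.0, 157.3]
orientation: [-2.186, -2.254, 0.003]
contact_force: [-1.1, -0.1, -2.9]
opening: 0.233
finger_force: 59.4
(array([0.188, 0.161, 0.336]), array([-0.001,  0.   ,  0.   ]))
```

```bash
python3 -m pendant '[[-1,0.1,0.1,0,0,0,0],[-1,0.188,0.161,0.05,0,0,0],[-1,0.188,0.161,0.15,0,0,0],[-1,0.188,0.161,0.3,0,0,0],[-1,0.188,0.161,0.45,0,0,0],[-1,0.188,0.161,0.55,0,0,0],[-1,0.188,0.161,0.55,0,0,0],[-1,0.188,0.161,0.55,0,0,0]]'; python3 - <<'E'
from h import *
print(rel((635.1,57.6,19.5),1.7))
t,q=tool(); p=brass(grab_frame("side"),t,r=32,zmin=5)
print(t.round(1),[np.percentile(p[:,k],[1,5,50,90,95,99]).round(1).tolist() for k in range(3)])
E
```

```text
time: 20.2
eef_pos: [634.7, 55.7, 47.3]
orientation: [-2.189, -2.251, 0.004]
contact_force: [-0.1, -0.8, -1.2]
opening: 0.238
finger_force: 59.4
(array([0.009, 0.003, 0.139]), array([-0.002,  0.   , -0.001]))
[634.7  55.7  47.3] [[623.2, 623.5, 631.4, 641.4, 643.0, 649.7], [29.0, 29.6, 32.0, 47.8, 56.2, 64.9], [20.2, 41.2, 66.4, 80.2, 80.7, 81.7]]
```

```bash
python3 -m pendant '[[-1,0.008,0.003,0.06,0,0,0],[-1,0.008,0.003,0.1,0,0,0],[-1,0.008,0.003,0.125,0,0,0],[-1,0.008,0.003,0.132,0,0,0],[-1,0.008,0.003,0.136,0,0,0],[-1,0.008,0.003,0.14,0,0,0],[-1,0.008,0.003,0.14,0,0,0]]'
```

```text
time: 20.83
eef_pos: [635.9, 58.2, 20.3]
orientation: [-2.189, -2.253, 0.002]
contact_force: [-4.2, -0.8, 4.2]
opening: 0.237
finger_force: 60.3
```

```bash
python3 -m pendant '[[-1,0,0,0.003,0,0,0],[-1,0,0,0.003,0,0,0],[-0.4,0,0,0.003,0,0,0],[-0.2,0,0,0.003,0,0,0],[0,0,0,0.003,0,0,0],[0.3,0,0,0.003,0,0,0],[0.3,0,0,0.003,0,0,0],[0.3,0,0,-0.1,0,0,0],[0.3,0,0,-0.3,0,0,0],[0.3,0,0,-0.5,0,0,0],[0.6,0,0,-0.7,0,0,0],[1,0,0,-0.7,0,0,0],[1,0,0,-0.7,0,0,0]]' 80; python3 - <<'E'
from h import *
plan((456.9,13.6,120),19.6)
E
```

```text
time: 21.92
eef_pos: [637.0, 58.3, 162.0]
orientation: [2.187, 2.251, 0.003]
contact_force: [-0.7, -0.6, -0.1]
opening: 0.998
finger_force: 0.0
shift [-0.197 -0.907  0.207] tilt deg 0.2 q6 now -0.04
   rz share -0.15 -> q6 -0.31
```

```bash
python3 -m pendant '[[1,-0.03,-0.18,0,0,0,-0.05],[1,-0.07,-0.36,0,0,0,-0.1],[1,-0.11,-0.54,0,0,0,-0.15],[1,-0.16,-0.72,0.05,0,0,-0.15],[1,-0.197,-0.907,0.15,0,0,-0.15],[1,-0.197,-0.907,0.2,0,0,-0.15],[1,-0.197,-0.907,0.207,0,0,-0.15],[1,-0.197,-0.907,0.207,0,0,-0.15],[1,-0.197,-0.907,0.207,0,0,-0.15]]'; python3 - <<'E'
from h import *
print(rel((456.9,13.6,16),19.6))
f=grab_frame("top"); W=cloud(f); print(lock(W,"lock_40",(637,-10,11),30),lock(W,"lock_50",(635,57.6,11),33))
E
```

```text
time: 22.67
eef_pos: [457.1, 13.6, 118.3]
orientation: [-1.809, -2.568, 0.001]
contact_force: [-0.7, -0.3, 0.2]
opening: 1.002
finger_force: 0.0
(array([ 0.   , -0.   ,  0.512]), array([-0.   ,  0.   ,  0.001]))
(array([638.2,  -8.1]), array([39.3, 19.4]), -88.3) (array([635.6,  58.5]), array([49.5, 21.1]), -87.7)
```

```bash
python3 -m pendant '[[1,0,0,0.18,0,0,0],[1,0,0,0.36,0,0,0],[1,0,0,0.48,0,0,0],[1,0,0,0.512,0,0,0],[0.5,0,0,0.512,0,0,0],[0,0,0,0.512,0,0,0],[-1,0,0,0.512,0,0,0],[-1,0,0,0.512,0,0,0],[-1,0,0,0.512,0,0,0],[-1,0,0,0.512,0,0,0],[-1,0,0,0.512,0,0,0],[-1,0,0,0.512,0,0,0],[-1,0,0,0.512,0,0,0]]' 80; python3 -m pendant '[[-1,0,0,-0.05,0,0,0],[-1,0,0,-0.2,0,0,0],[-1,0,0,-0.4,0,0,0],[-1,0,0,-0.6,0,0,0],[-1,0,0,-0.8,0,0,0],[-1,0,0,-0.8,0,0,0]]'; python3 - <<'E'
from h import *
plan((633.2,125.5,160),1.7)
E
```

```text
time: 23.8
eef_pos: [456.5, 13.5, 17.3]
orientation: [1.809, 2.567, 0.0]
contact_force: [-0.8, 0.5, 11.6]
opening: 0.27
finger_force: 78.2
time: 24.3
eef_pos: [458.1, 13.5, 182.7]
orientation: [1.804, 2.561, 0.006]
contact_force: [1.0, -0.3, -2.3]
opening: 0.27
finger_force: 79.7
shift [0.234 1.012 0.121] tilt deg 0.5 q6 now -0.46
   rz share 0.15 -> q6 0.17
```

```bash
python3 -m pendant '[[-1,0.05,0.2,0,0,0,0.05],[-1,0.1,0.4,0,0,0,0.1],[-1,0.15,0.6,0,0,0,0.15],[-1,0.2,0.8,0,0,0,0.15],[-1,0.234,1,0,0,0,0.15],[-1,0.234,1,0.1,0,0,0.15],[-1,0.234,1,0.25,0,0,0.15],[-1,0.234,1,0.4,0,0,0.15],[-1,0.234,1,0.5,0,0,0.15],[-1,0.234,1,0.5,0,0,0.15],[-1,0.234,1,0.5,0,0,0.15]]'; python3 - <<'E'
from h import *
print(rel((633.2,125.5,27.5),1.7))
t,q=tool(); p=brass(grab_frame("side"),t,r=38,zmin=5)
print(t.round(1),[np.percentile(p[:,k],[1,5,50,90,95,99]).round(1).tolist() for k in range(3)])
E
```

```text
time: 25.22
eef_pos: [627.9, 124.8, 74.9]
orientation: [-2.188, -2.252, 0.005]
contact_force: [0.2, 0.2, -2.8]
opening: 0.271
finger_force: 79.8
(array([0.003, 0.027, 0.237]), array([-0.002,  0.   , -0.   ]))
[627.9 124.8  74.9] [[615.2, 615.6, 624.7, 636.1, 637.8, 649.1], [93.0, 93.8, 96.2, 117.9, 129.1, 136.1], [25.0, 64.2, 91.5, 107.7, 107.9, 108.7]]
```

```bash
python3 -m pendant '[[-1,0.003,0.027,0.05,0,0,0],[-1,0.003,0.027,0.12,0,0,0],[-1,0.003,0.027,0.18,0,0,0],[-1,0.003,0.027,0.21,0,0,0],[-1,0.003,0.027,0.222,0,0,0],[-1,0.003,0.027,0.226,0,0,0],[-1,0.003,0.027,0.23,0,0,0],[-1,0.003,0.027,0.23,0,0,0]]'
```

```text
time: 25.93
eef_pos: [634.1, 125.7, 30.2]
orientation: [-2.189, -2.253, 0.001]
contact_force: [0.2, -0.3, -3.8]
opening: 0.266
finger_force: 80.0
```

```bash
python3 -m pendant '[[-1,-0.002,0,0.004,0,0,0],[-1,-0.002,0,0.007,0,0,0],[-1,-0.002,0,0.01,0,0,0],[-1,-0.002,0,0.01,0,0,0]]'
```

```text
time: 26.27
eef_pos: [634.0, 125.2, 28.3]
orientation: [-2.189, -2.253, 0.001]
contact_force: [-1.6, -0.4, 3.0]
opening: 0.27
finger_force: 80.7
```

```bash
python3 -m pendant '[[-1,0,0,0.003,0,0,0],[-1,0,0,0.003,0,0,0],[-0.35,0,0,0.003,0,0,0],[-0.2,0,0,0.003,0,0,0],[0,0,0,0.003,0,0,0],[0.3,0,0,0.003,0,0,0],[0.3,0,0,0.003,0,0,0],[0.3,0,0,-0.1,0,0,0],[0.3,0,0,-0.3,0,0,0],[0.3,0,0,-0.5,0,0,0],[0.6,0,0,-0.7,0,0,0],[1,0,0,-0.7,0,0,0],[1,0,0,-0.7,0,0,0]]' 40; python3 - <<'E'
from h import *
plan((452.8,135,130),-65)
E
```

```text
time: 27.35
eef_pos: [634.8, 125.4, 170.2]
orientation: [2.187, 2.252, 0.004]
contact_force: [0.3, 0.9, -1.3]
opening: 1.001
finger_force: 0.0
shift [ 0.074 -0.909  0.198] tilt deg 0.2 q6 now 0.06
   rz share 0.555 -> q6 1.42
   rz share -0.945 -> q6 -1.72
```

```bash
python3 -m pendant '[[1,0,-0.1,0,0,0,0.06],[1,0,-0.25,0,0,0,0.12],[1,0.02,-0.4,0,0,0,0.18],[1,0.04,-0.55,0,0,0,0.24],[1,0.06,-0.7,0,0,0,0.3],[1,0.074,-0.85,0,0,0,0.36],[1,0.074,-0.909,0.05,0,0,0.42],[1,0.074,-0.909,0.1,0,0,0.48],[1,0.074,-0.909,0.2,0,0,0.555],[1,0.074,-0.909,0.2,0,0,0.555],[1,0.074,-0.909,0.2,0,0,0.555],[1,0.074,-0.909,0.2,0,0,0.555],[1,0.074,-0.909,0.2,0,0,0.555]]'; python3 - <<'E'
from h import *
print(rel((452.8,135,38),-65))
f=grab_frame("top"); W=cloud(f)
for n,c in(("lock_30",(639,-78,11)),("lock_40",(637,-10,11)),("lock_50",(635,57.6,11)),("lock_60",(633.2,125.5,11))): print(n,lock(W,n,c,36))
g=grab_frame("side"); 
a=cv2.resize(f["image"][140:350,150:430,::-1],(400,300)); b=cv2.resize(g["image"][80:340,160:500,::-1],(400,300))
cv2.imwrite("pics/c7.png",np.hstack([a,b]))
E
```

```text
time: 28.43
eef_pos: [451.8, 134.8, 127.8]
orientation: [3.066, 0.684, -0.003]
contact_force: [0.6, 0.1, 1.3]
opening: 1.0
finger_force: 0.0
(array([0.006, 0.001, 0.449]), array([-0.   ,  0.001,  0.001]))
lock_30 (array([638.6, -79.4]), array([28.9, 15.1]), -89.0)
lock_40 (array([638.3,  -8.1]), array([39.5, 18.4]), -87.5)
lock_50 (array([635.7,  58.6]), array([50. , 21.1]), -86.5)
lock_60 (array([633.9, 125.7]), array([59.6, 24.4]), -88.3)
```

View pics/c7.png

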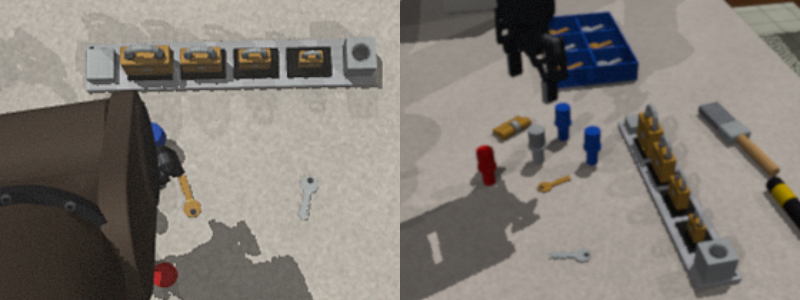

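All four locks stand in order on the strip (c7, left (145..310,60)) and all are within about 2 mm of centre. The grey pin stands at (538,140) in the right half, with the blue pins behind it. A quick side-view check of the pin positions, then the grasp.

```bash
python3 - <<'E'
from h import *
f=grab_frame("side"); W=cloud(f); im=f["image"]
hsv=cv2.cvtColor(im,cv2.COLOR_RGB2HSV)
m=(hsv[...,0]>105)&(hsv[...,0]<130)&(hsv[...,1]>150)
for nm,mask,cc in(("blue1",m,(500,185)),("blue2",m,(535,108)),("pin",np.ones_like(m),(452.8,135))):
    for src,Wx,mk in(("now",W,mask),("start",cloud(dict(np.load("side0.npz"))),np.ones_like(m))):
        p=Wx[(np.hypot(Wx[...,0]-cc[0],Wx[...,1]-cc[1])<32)&(abs(Wx[...,2]-67)<4)&mk]
        if len(p)>3: c,r=cv2.minEnclosingCircle(p[:,:2].astype(np.float32)); print(nm,src,np.round(c,1),round(r,1),np.median(p,0).round(1),len(p))
E
```

```text
blue1 now [502.9 186.3] 11.8 [503.2 185.3  65.6] 79
blue1 start [504.  188.2] 14.7 [502.2 186.9  65.7] 89
blue2 now [535.8 112.4] 12.3 [536.3 112.3  65.8] 90
blue2 start [536.5 114.1] 13.8 [535.6 113.6  65.5] 106
pin now [452.3 135.5] 13.9 [452.  132.4  65.6] 104
pin start [452.2 135. ] 14.1 [451.7 132.5  65.5] 107
```

```bash
python3 -m pendant '[[1,0.005,0.001,0.15,0,0,0],[1,0.005,0.001,0.3,0,0,0],[1,0.005,0.001,0.42,0,0,0],[1,0.005,0.001,0.446,0,0,0],[0.5,0.005,0.001,0.446,0,0,0],[0.2,0.005,0.001,0.446,0,0,0],[0,0.005,0.001,0.446,0,0,0],[-1,0.005,0.001,0.446,0,0,0],[-1,0.005,0.001,0.446,0,0,0],[-1,0.005,0.001,0.446,0,0,0],[-1,0.005,0.001,0.446,0,0,0],[-1,0.005,0.001,0.446,0,0,0],[-1,0.005,0.001,0.446,0,0,0],[-1,0.005,0.001,0.446,0,0,0]]' 40; python3 -m pendant '[[-1,0,0,-0.05,0,0,0],[-1,0,0,-0.2,0,0,0],[-1,0,0,-0.4,0,0,0],[-1,0,0,-0.6,0,0,0],[-1,0,0,-0.6,0,0,0],[-1,0,0,-0.6,0,0,0]]';  python3 - <<'E'
from h import *
plan((641.2,-139.6,150),1.7)
E
```

```text
time: 29.75
eef_pos: [453.2, 135.2, 39.9]
orientation: [3.067, 0.682, 0.001]
contact_force: [-0.7, 0.5, 9.8]
opening: 0.289
finger_force: 38.7
time: 30.25
eef_pos: [453.4, 135.2, 161.4]
orientation: [3.066, 0.682, 0.006]
contact_force: [-0.1, 0.5, -2.7]
opening: 0.288
finger_force: 39.7
shift [0.268 1.642 0.06 ] tilt deg 0.2 q6 now 1.28
   rz share -0.555 -> q6 -0.24
```

```bash
python3 -m pendant '[[-1,0.03,0.15,0,0,0,-0.06],[-1,0.05,0.3,0,0,0,-0.12],[-1,0.07,0.45,0,0,0,-0.18],[-1,0.1,0.6,0,0,0,-0.24],[-1,0.12,0.75,0,0,0,-0.3],[-1,0.14,0.9,0,0,0,-0.36],[-1,0.16,1,0,0,0,-0.42],[-1,0.16,1,0,0,0,-0.48],[-1,0.16,1,0,0,0,-0.555],[-1,0.16,1,0,0,0,-0.555],[-1,0.16,1,0,0,0,-0.555]]'; python3 - <<'E'
from h import *
plan((641.2,-139.6,150),1.7); print(rel((641.2,-139.6,120),1.7))
E
```

```text
time: 31.17
eef_pos: [565.8, -32.6, 157.4]
orientation: [-2.186, -2.253, 0.004]
contact_force: [0.2, 0.2, -1.4]
opening: 0.287
finger_force: 39.7
shift [-0.546  0.361  0.035] tilt deg 0.2 q6 now -0.2
   rz share 0.0 -> q6 -0.24
(array([-0.546,  0.361,  0.185]), array([-0.002, -0.   ,  0.   ]))
```

```bash
python3 -m pendant '[[-1,-0.14,0.09,0,0,0,0],[-1,-0.28,0.18,0,0,0,0],[-1,-0.42,0.27,0.05,0,0,0],[-1,-0.546,0.361,0.1,0,0,0],[-1,-0.546,0.361,0.2,0,0,0],[-1,-0.546,0.361,0.25,0,0,0],[-1,-0.546,0.361,0.25,0,0,0],[-1,-0.546,0.361,0.25,0,0,0],[-1,-0.546,0.361,0.25,0,0,0]]'; python3 - <<'E'
from h import *
print(rel((641.2,-139.6,90),1.7))
f=grab_frame("side"); np.savez("s8.npz",**f); t,q=tool(); print(t)
def proj(f,p):
    c=np.linalg.inv(f["T"])@np.r_[p,1]; return (f["K"]@np.array([c[0],-c[1],-c[2]])/-c[2])[:2]
foot=t-[0,0,39]; u=proj(f,foot).round(1); print("foot px",u,"mouth px",proj(f,(641.2,-139.6,46)).round(1))
x,y=u.astype(int); im=f["image"][y-70:y+50,x-80:x+80,::-1]; print("crop origin",x-80,y-70)
cv2.imwrite("pics/s8.png",cv2.resize(im,(800,600),interpolation=cv2.INTER_CUBIC))
E
```

```text
time: 31.92
eef_pos: [641.7, -138.9, 109.4]
orientation: [-2.188, -2.254, 0.001]
contact_force: [0.0, -0.1, -1.3]
opening: 0.292
finger_force: 39.9
(array([-0.004, -0.003,  0.097]), array([-0.,  0., -0.]))
[ 641.92471606 -138.94571549  109.7272143 ]
foot px [432.8 285.3] mouth px [429.6 297. ]
crop origin 352 215
```

View pics/s8.png

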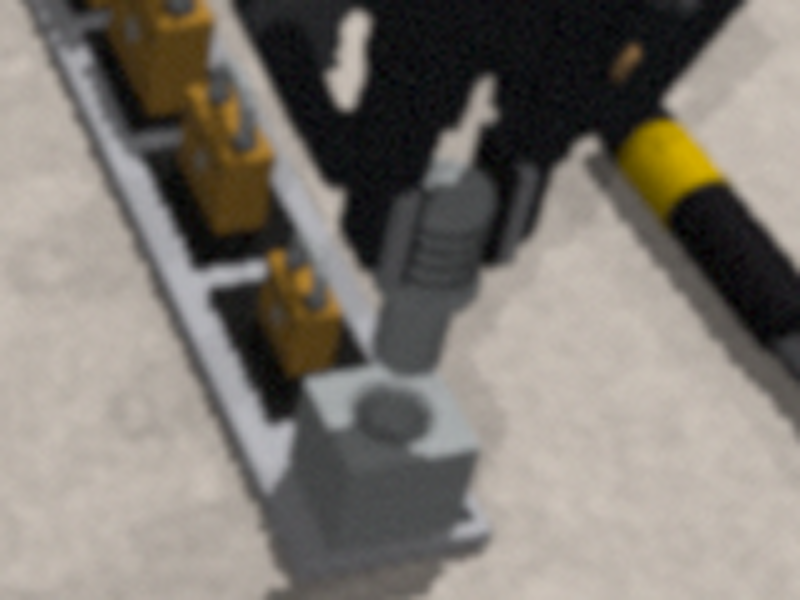

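The pin's foot (408,357) and the hole (393,412) in the crop both lie about 1 px from where I projected them, with the same offset. Alignment is within about 0.5 mm, so I'm descending gently.

```bash
python3 -m pendant '[[-1,-0.003,-0.002,0.05,0,0,0],[-1,-0.003,-0.002,0.09,0,0,0],[-1,-0.003,-0.002,0.11,0,0,0],[-1,-0.003,-0.002,0.12,0,0,0],[-1,-0.003,-0.002,0.13,0,0,0],[-1,-0.003,-0.002,0.13,0,0,0]]'; python3 - <<'E'
from h import *
print(rel((641.2,-139.6,80),1.7))
E
```

```text
time: 32.47
eef_pos: [641.3, -140.2, 82.2]
orientation: [-2.188, -2.252, 0.002]
contact_force: [-0.5, 0.1, -1.5]
opening: 0.287
finger_force: 39.9
(array([ 0.003, -0.   ,  0.011]), array([-0.001,  0.   , -0.   ]))
```

```bash
python3 -m pendant '[[-1,0.001,0,0.01,0,0,0],[-1,0.001,0,0.02,0,0,0],[-1,0.001,0,0.03,0,0,0],[-1,0.001,0,0.03,0,0,0]]'
```

```text
time: 32.8
eef_pos: [641.2, -140.0, 76.3]
orientation: [-2.188, -2.253, 0.002]
contact_force: [-0.3, 0.3, -0.9]
opening: 0.289
finger_force: 39.9
```

```bash
python3 -m pendant '[[-1,0,0,0.02,0,0,0],[-1,0,0,0.04,0,0,0],[-1,0,0,0.06,0,0,0],[-1,0,0,0.08,0,0,0],[-1,0,0,0.095,0,0,0],[-1,0,0,0.095,0,0,0]]'
```

```text
time: 33.3
eef_pos: [641.0, -140.0, 56.7]
orientation: [-2.188, -2.252, 0.003]
contact_force: [0.4, 0.7, -1.8]
opening: 0.289
finger_force: 39.9
```

```bash
python3 -m pendant '[[-1,0,0,0.006,0,0,0],[-1,0,0,0.01,0,0,0],[-1,0,0,0.014,0,0,0],[-1,0,0,0.014,0,0,0]]'
```

```text
time: 33.63
eef_pos: [641.3, -140.1, 54.8]
orientation: [-2.189, -2.253, 0.002]
contact_force: [0.2, -0.3, -1.8]
opening: 0.291
finger_force: 39.9
```

```bash
python3 -m pendant '[[-1,0,0,0.005,0,0,0],[-1,0,0,0.01,0,0,0],[-1,0,0,0.01,0,0,0]]'
```

```text
time: 33.88
eef_pos: [641.5, -140.1, 54.0]
orientation: [2.189, 2.253, -0.001]
contact_force: [-3.6, 1.5, 8.8]
opening: 0.28
finger_force: 41.0
```

```bash
python3 -m pendant '[[-1,0,0,0.003,0,0,0],[-0.3,0,0,0.003,0,0,0],[-0.2,0,0,0.003,0,0,0],[0,0,0,0.003,0,0,0],[0.3,0,0,0.003,0,0,0],[0.3,0,0,0.003,0,0,0],[0.3,0,0,-0.1,0,0,0],[0.3,0,0,-0.3,0,0,0],[0.3,0,0,-0.5,0,0,0],[0.3,0,0,-0.7,0,0,0],[0.3,0,0,-0.7,0,0,0]]'; python3 -m pendant '[[0.3,-0.2,-0.2,-0.1,0,0,0],[0.3,-0.4,-0.4,-0.1,0,0,0],[0.3,-0.6,-0.6,-0.1,0,0,0],[0.3,-0.8,-0.8,-0.1,0,0,0],[0.3,-0.8,-0.8,-0.1,0,0,0],[0.3,-0.8,-0.8,-0.1,0,0,0],[0.3,-0.8,-0.8,-0.1,0,0,0],[0.3,-0.8,-0.8,-0.1,0,0,0]]'; python3 - <<'E'
from h import *
f=grab_frame("top"); W=cloud(f)
for n,c in(("lock_30",(639,-78,11)),("lock_40",(637,-10,11)),("lock_50",(635,57.6,11)),("lock_60",(633.2,125.5,11))): print(n,lock(W,n,c,36))
p=near(W,(641.2,-139.6),25); p=p[p[:,2]>65]; print("pin top",np.median(p,0).round(1),cv2.minEnclosingCircle(p[:,:2].astype(np.float32)))
g=grab_frame("side"); a=cv2.resize(f["image"][140:230,200:430,::-1],(400,300)); b=cv2.resize(g["image"][170:340,320:490,::-1],(400,300),interpolation=cv2.INTER_CUBIC)
cv2.imwrite("pics/c9.png",np.hstack([a,b]))
E
```

```text
time: 34.8
eef_pos: [644.0, -140.7, 200.9]
orientation: [2.182, 2.247, 0.006]
contact_force: [-0.1, -0.2, -0.8]
opening: 0.645
finger_force: 0.0
time: 35.47
eef_pos: [485.7, -305.4, 213.1]
orientation: [-2.191, -2.25, 0.001]
contact_force: [-0.3, 0.4, -0.3]
opening: 0.65
finger_force: 0.0
lock_30 (array([638.6, -79.3]), array([28.8, 15.1]), 89.5)
lock_40 (array([638. ,  -8.1]), array([39.5, 18.3]), -87.2)
lock_50 (array([636. ,  58.6]), array([49.2, 22.1]), -89.0)
lock_60 (array([633.6, 125.6]), array([59.7, 24.5]), -87.5)
pin top [ 639.9 -138.8   78.7] ((641.6248168945312, -140.25570678710938), 13.481369972229004)
```

View pics/c9.png

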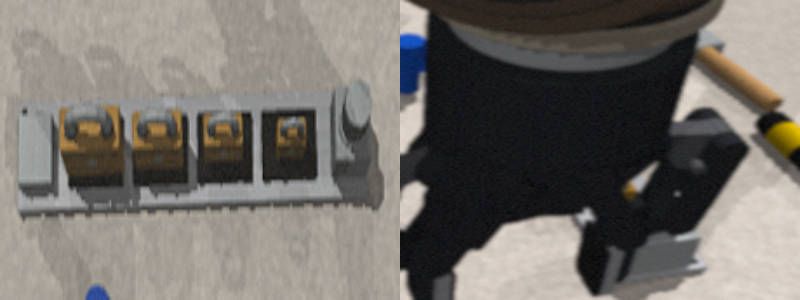

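The left half shows the four locks in order on their pads (90..290,135) and the pin seated at (355,108). Its top is at 79 mm against 80 expected, so it is home. In the right half the arm hides the strip from the side camera. Handing in.

```bash
python3 -c "
from rig import *
print(job_done())"
```

```text
the job is handed in; nothing more can be done
None
```

The job is handed in at about 36 s: the four padlocks stand in size order on their pads (each within about 2 mm of centre), and the pin is home in the block and released; early on I briefly pressed lock_30 onto a blue decoy pin (81 N at the wrist, the decoy stayed upright), and the judge's result was not shown.

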